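# Make up two farm-visit kits

### The job

Make up the two farm-visit kits from the stock on the worktop, each thing seated in its own well of its tray: the sampling kit (tray with two wells) gets the sample cup and one vial, and the timed-test kit (tray with two wells and a long bed) gets the other vial, the brown dropper bottle and the stopwatch, face up and lying along its bed. Stand the cup, vials and bottle upright on the floors of the wells that fit them, and leave the tape roll and the white bottle where they stand.

Things in the scene. Friction and masses are not known exactly. Their poses are not given: they have to be found in the camera images.
- tray_sample: sampling-kit tray: fixed flat tray (white on a grey base), 160 (its x) x 130 (its y) x 14 mm high, with just two round grey-floored wells, 10 mm deep (floors at z = 4 mm): cup well 70 mm across centred at (-30, 0) mm, vial well 38 mm across at (48, 0) mm, in the tray's axes. Origin: centre of the underside, z up. Blank label on the -x end. Close behind both trays stands a fixed, sloping dispenser 330 mm tall
- tray_test: timed-test tray: fixed, same outside size and axes, all wells 10 mm deep (floors at z = 4 mm). Round wells: dropper bottle 52 mm across at (45, 30) mm, vial 38 mm at (45, -34). Stopwatch bed 78 (x) x 62 mm (y) at (-35, 0); at mid-length each long side has a 44 mm wide gap down to the bed's floor, for fingers that close along the tray's y. Origin: centre of underside
- cup_mid (a point): sample cup with a dark grey snap lid (fixed on), tapering white body, 55 mm across the lid, 58 mm high. Point at its centre, 29 mm above its foot
- vial_1_mid (a point): small glass vial with a ribbed white screw cap, 22 mm across, 48 mm high; the two vials are alike and either may go in either kit. Point at its centre, 24 mm above its foot
- vial_2_mid (a point): the other vial, just like the first: 22 mm across, 48 mm high, white cap. Point at its centre, 24 mm above its foot
- dropper_mid (a point): small brown glass reagent bottle with a black cap: body 35 mm across up to 61 mm high, cap 13 mm across above that, 85 mm high in all. Point at its centre, 42 mm above its foot
- stopwatch_mid (a point): round stopwatch lying face up: case 47 mm across and 14 mm thick, with a crown and ring that make it 64 mm long. Point at the centre of the round case, 7 mm up; its y axis runs along the long way and points away from the ring (24 mm to the case's edge, 40 mm the other way to the ring's end); z up, out of the face
- tape_roll_mid (a point): roll of beige adhesive tape lying flat, 52 mm across, 19 mm high; belongs to no kit and stays where it is. Point at its centre, 9.5 mm up
- bottle_mid (a point): white plastic reagent bottle with a black cap, 60 mm across, 130 mm high, standing; belongs to no kit and stays where it is. Point at its centre, 65 mm up

How it is judged:
At the end, for the whole second after the job is handed in: Cup and a vial in the two-well tray, the other vial, brown bottle and stopwatch in the other, each in its own well: on the floor (height within 5 mm; stopwatch 4 mm), upright or face up within 8 degrees, the stopwatch along its bed within 20 degrees, all at rest. Well walls leave 8 mm or more (x of cup_mid in the frame of tray_sample between -0.046 and -0.014 m and y of cup_mid in the frame of tray_sample between -0.016 and 0.016 m and z of cup_mid in the frame of tray_sample between 0.028 and 0.038 m and angle between each of cup_mid, dropper_mid, stopwatch_mid's own z axis and vertical below 0.15 rad and (((x of vial_1_mid in the frame of tray_sample between 0.035 and 0.061 m and y of vial_1_mid in the frame of tray_sample between -0.013 and 0.013 m and z of vial_1_mid in the frame of tray_sample between 0.023 and 0.033 m and angle between vial_1_mid's own z axis and vertical below 0.15 rad) and (x of vial_2_mid in the frame of tray_test between 0.032 and 0.058 m and y of vial_2_mid in the frame of tray_test between -0.047 and -0.021 m and z of vial_2_mid in the frame of tray_test between 0.023 and 0.033 m and angle between vial_2_mid's own z axis and vertical below 0.15 rad)) or ((x of vial_2_mid in the frame of tray_sample between 0.035 and 0.061 m and y of vial_2_mid in the frame of tray_sample between -0.013 and 0.013 m and z of vial_2_mid in the frame of tray_sample between 0.023 and 0.033 m and angle between vial_2_mid's own z axis and vertical below 0.15 rad) and (x of vial_1_mid in the frame of tray_test between 0.032 and 0.058 m and y of vial_1_mid in the frame of tray_test between -0.047 and -0.021 m and z of vial_1_mid in the frame of tray_test between 0.023 and 0.033 m and angle between vial_1_mid's own z axis and vertical below 0.15 rad))) and x of dropper_mid in the frame of tray_test between 0.031 and 0.059 m and y of dropper_mid in the frame of tray_test between 0.016 and 0.044 m and z of dropper_mid in the frame of tray_test between 0.0415 and 0.0515 m and x of stopwatch_mid in the frame of tray_test between -0.055 and -0.015 m and y of stopwatch_mid in the frame of tray_test between -0.015 and 0.015 m and z of stopwatch_mid in the frame of tray_test between 0.007 and 0.015 m and angle between the y axis of stopwatch_mid and the x axis of tray_test, either way round below 0.35 rad and linear speed of each of cup, vial_1, vial_2, dropper, stopwatch below 0.02 m/s); the robot touches nothing.
It fails at once if the tape roll is shifted by more than 20 mm (distance of tape_roll_mid from where it was at the start of the episode above 0.02 m).
It fails at once if the white bottle is shifted by more than 20 mm (distance of bottle_mid from where it was at the start of the episode above 0.02 m).
It also fails if it takes over 141 s, if anything falls off the work surface, if the arm or the gripper's body presses on something with over 40 N, if the wrist force passes 120 N, or if a joint passes its speed limit or range.

### The arm

A 6-joint arm with a two-finger parallel gripper is mounted at the origin on a cart in front of the work surface, level with it; the furniture and walls round the work are solid. World frame = base frame: x ahead of the robot, y to its left, z up, the work surface at z = 0. Lengths are in m, angles in rad, forces in N, time in s.
With the tool pointing down it reaches from about 0.375 to 0.9 m from the base axis. Payload 3.1 kg.
Tool frame: the origin (TCP) lies midway between the tips of the shut fingers; the grasp point (between the pads) lies manip.hold_point_z behind it (manip.hold_point_z is the distance from the TCP to the grasp point, in m); z points along the fingers, y is the direction in which the jaws open and shut (so a half turn about z gives the same grasp; the last joint's range is limited). The gripper opens to 85 mm and grips with 20 to 120 N. Pads are 22 mm wide; open, the fingers measure 114 mm over their backs; the gripper's body (76 mm by 85 mm) begins 54 mm behind the grasp point. The pads swing forward as they close: fully open they stand 13 mm farther back than shut.
Start: joints at [-1.319, 0.527, 1.433, -0, 1.181, -0.178], TCP at [0.26, -0.568, 0.231] pointing down, gripper open.
Joint ranges: [-3.08, 3.08], [-0.75, 2.2], [0.22, 2.44], [-1.43, 4.57], [0, 2.65], [-2.85, 2.85]. Speed limits (rad/s): [2.79, 2.79, 3.14, 3.14, 3.14, 3.14].

### API

Orientations are given as a unit quaternion [x, y, z, w].
In Python, from station import manip, snapshot, workorder, models gives the robot as it stands.
- The arm moves only by the tool jog_arm, never from a script. Its argument "commands" is a list of rows, each a list of 5 numbers: the opening in per cent of the stroke, from 0 (shut) to 100 (fully open), then the shift along the world's x, y, z in cm, then the turn about the world's z in rad. A call has 1 to 8 rows; each row shifts and turns the pose as measured when the row begins; what a row does not reach is not made up. A row lasts 1/12 s, in which the tool goes at most 41.7 mm and 7.16 degrees, less where a joint would pass 70% of its speed; a pose out of reach is approached as far as the arm can. A call with a gripper value outside its range is refused whole. The fingers move at their own pace and stop on an object; "squeeze" is the grip in N (left out, the last holds). Time passes only in rows, so rows that do not move let the fingers close. It gives the time, the measured TCP pose, the force and the opening at its end, in the units of the state.
- manip.sense(): the state, without advancing time (a new reading comes with each control period).
- snapshot(name): name is "scene" or "top" or "wrist"; returns a dict with "image" (384x512x3 uint8, red, green, blue), "intrinsics" (3x3 intrinsics, pixels), "extrinsics" (4x4, takes a point from camera to world coordinates); the wrist camera has in their place "hand_eye" (4x4, takes a point from camera to tool coordinates, whose origin is the TCP and whose axes are the flange's). Camera axes: x right, y down, z forward; pixel columns grow to the right and rows downward; lengths in m; the calibration is good to about 2 mm. The wrist camera is an equidistant fisheye: a pixel r from the principal point sees the ray r / f radians off the axis. A picture is of the moment at which its call begins: read the wrist's pose just before it. There is no depth.
- workorder.sign_off(): hands the job in, once; it reports no verdict.
Trained networks look in a picture, given as the dict that the camera call returned (one of the last four; its "shot" number tells which), for a name from the list of things; names that differ only in an ending like _2 or _b are one class to them, and where a whole thing is asked for, a point or a joint stands for the part that bears it (a point fixed in the world has none). Each returns a list of dicts, best first, with "score" (0 to 1); they miss things now and then, are a little off and sometimes report something else, mostly with a low value. They report only what shows in the picture. A call takes as long as a camera call.
- models.find_in(picture, name): "centre" ([x, y, z] in m, in world coordinates, good to about 4 mm: the middle of the surface that is visible of it).
- models.pinpoint(picture, name): "centre" ([x, y, z] in m, in world coordinates, good to about 4 mm: a listed point, or the origin of a listed thing).
The state is a dict: "t": time; "q": joint angles; "qd": joint speeds; "tau": joint torques, N m; "tcp_pos": TCP position; "tool_rot": TCP orientation; "force": force on the tool from outside, world axes, zero at the start; "ft_torque": the same for the moment, N m; "finger_gap": opening from 0.0 (shut) to 1.0 (fully open).
Only numpy, scipy, OpenCV 4.12 (cv2) and the standard library are available. Lean on these libraries where they do the work, as an engineer would, in place of code of your own. Each camera call takes 0.05 s, during which the arm holds its last target. There are 200 camera calls.

## Working session

There is one attempt and no reset: what is moved stays moved. The work goes in short steps, Python scripts to look and compute and a tool call to move; the robot and the scene stay as the last step left them, time stands still between calls to the robot, and variables do not carry over. Pictures are saved under pics/ and viewed, about 12 in all and at most 16, crops included, and the job is handed in when it is done.

Besides the shell and the picture viewer there is one more tool, called after ">>>" as name(argument=value, ...) on one line, values as JSON. jog_arm: Moves the arm, as the interface text tells. Its arguments: {"type":"object","properties":{"commands":{"type":"array","items":{"type":"array","items":{"type":"number"}}},"squeeze":{"type":"number"}},"required":["commands"]}

```bash
mkdir -p pics; ls; cat > h.py <<'E'
import sys; sys.path.insert(0,'.')
import numpy as np, cv2
from station import manip, snapshot, workorder, models
def save(p,n): cv2.imwrite(f'pics/{n}.png', p['image'][:,:,::-1])
NAMES=['tray_sample','tray_test','cup_mid','vial_1_mid','dropper_mid','stopwatch_mid','tape_roll_mid','bottle_mid']
E
python3 - <<'E'
from h import *
s=manip.sense(); print(s['tcp_pos'],s['tool_rot'],manip.hold_point_z,s['finger_gap'])
ims=[]
for c in ['scene','top']:
    p=snapshot(c); ims.append(p['image'])
    save(p,c+'0'); print(c,p['intrinsics'].tolist() if hasattr(p['intrinsics'],'tolist') else p['intrinsics'],np.round(p['extrinsics'],3).tolist())
    for n in NAMES:
        print(n,[(np.round(d['centre'],3).tolist(),round(d['score'],2)) for d in models.pinpoint(p,n)[:3]])
print(manip.sense()['t'])
E
```

```text
pics
[ 0.26026576 -0.56742499  0.23032145] [ 9.76994216e-01  2.13262909e-01 -3.94579164e-05 -1.10985133e-03] 0.0187 1.0022526877910005
scene [[424.5790395032086, 0.0, 255.9170663870592], [0.0, 424.5790395032086, 189.48460223889847], [0.0, 0.0, 1.0]] [[-0.663, -0.302, 0.685, -0.256], [-0.749, 0.277, -0.602, 0.71], [-0.008, -0.912, -0.41, 0.547], [0.0, 0.0, 0.0, 1.0]]
tray_sample []
tray_test [([0.47, -0.074, -0.002], 0.9)]
cup_mid [([0.438, 0.296, 0.026], 0.8)]
vial_1_mid [([0.531, 0.09, 0.008], 0.56), ([0.432, 0.187, 0.024], 0.46)]
dropper_mid [([0.429, 0.091, 0.042], 0.91)]
stopwatch_mid [([0.537, 0.298, 0.009], 0.63)]
tape_roll_mid [([0.531, 0.089, 0.008], 0.76)]
bottle_mid [([0.664, 0.123, 0.065], 0.7)]
top [[355.01222999036185, 0.0, 261.63017658194934], [0.0, 355.01222999036185, 193.405449615726], [0.0, 0.0, 1.0]] [[-0.0, -0.998, 0.058, 0.49], [-1.0, -0.001, -0.014, 0.015], [0.014, -0.058, -0.998, 1.008], [0.0, 0.0, 0.0, 1.0]]
tray_sample [([0.464, -0.312, -0.0], 0.8)]
tray_test [([0.474, -0.069, 0.0], 0.91)]
cup_mid [([0.438, 0.298, 0.027], 0.54)]
vial_1_mid [([0.433, 0.186, 0.028], 0.54)]
dropper_mid [([0.432, 0.088, 0.044], 0.43)]
stopwatch_mid [([0.538, 0.299, 0.008], 0.51)]
tape_roll_mid [([0.53, 0.092, 0.012], 0.52)]
bottle_mid [([0.658, 0.119, 0.064], 0.73)]
0.9
```

View pics/top0.png

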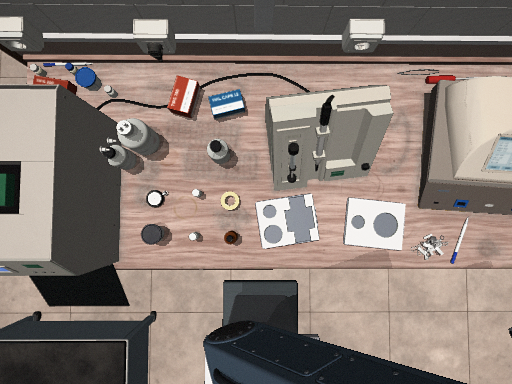

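View pics/scene0.png

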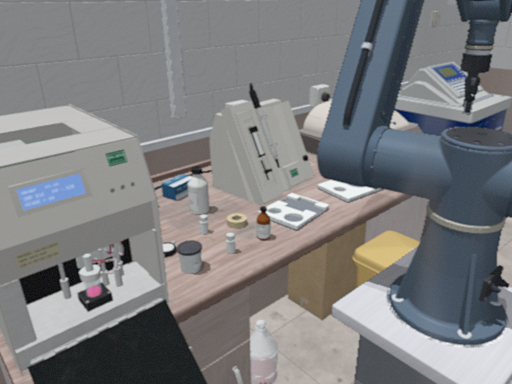

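The overhead view shows the cup at (152,233), vials at (194,237) and (197,193), the dropper at (231,237) and the stopwatch at (155,198). The tape is at (230,201) and the white bottle at (218,152). The test tray is near (287,221), wells on its left, and the sample tray is near (376,223), small well on its left, with the dispenser just above them. Both trays' +x therefore points roughly along world +y. Next I'll measure the wells, the second vial and the stopwatch's direction.

```bash
cat >> h.py <<'E'
def top_xy(p,u,v,z):
    K=np.array(p['intrinsics']);E=np.array(p['extrinsics'])
    d=E[:3,:3]@np.linalg.inv(K)@[u,v,1]; o=E[:3,3]; return o+d*(z-o[2])/d[2]
E
python3 - <<'E'
from h import *
p=snapshot('top'); im=p['image']
for n in ['vial_1_mid','vial_2_mid','tray_sample','tray_test']:
    print(n,[(np.round(d['centre'],3).tolist(),round(d['score'],2)) for d in models.pinpoint(p,n)[:4]])
print('vial2 top',top_xy(p,197,193,.045))
g=cv2.cvtColor(im,cv2.COLOR_RGB2GRAY); hsv=cv2.cvtColor(im,cv2.COLOR_RGB2HSV)
for nm,(x0,y0,x1,y1) in {'test':(250,190,325,252),'sample':(338,192,412,254)}.items():
    roi=g[y0:y1,x0:x1]; sat=hsv[y0:y1,x0:x1,1]
    w=((roi>200)&(sat<40)).astype(np.uint8)
    c=max(cv2.findContours(w,cv2.RETR_EXTERNAL,cv2.CHAIN_APPROX_NONE)[0],key=cv2.contourArea)
    hull=cv2.convexHull(c); (cx,cy),sz,a=cv2.minAreaRect(hull); print(nm,'rect',top_xy(p,cx+x0,cy+y0,.014).round(4),sz,a)
    m=np.zeros_like(w); cv2.drawContours(m,[hull],-1,1,-1); m=cv2.erode(m,np.ones((3,3)))&(1-w)
    n,l,st,ce=cv2.connectedComponentsWithStats(m)
    for i in range(1,n):
        if st[i,4]>20: print(st[i].tolist(),top_xy(p,ce[i,0]+x0,ce[i,1]+y0,.004).round(4))
a=cv2.resize(im[180:256,130:250],None,fx=4,fy=4,interpolation=cv2.INTER_CUBIC)
b=cv2.resize(im[185:256,250:410],None,fx=4,fy=4,interpolation=cv2.INTER_CUBIC)
W=640; a=cv2.copyMakeBorder(a,0,0,0,W-a.shape[1],0)
cv2.imwrite('pics/crop.png',np.vstack([a,b])[:,:,::-1])
E
```

```text
vial_1_mid [([0.434, 0.186, 0.026], 0.53)]
vial_2_mid [([0.55, 0.184, 0.023], 0.48)]
tray_sample [([0.464, -0.312, -0.003], 0.71), ([0.432, 0.188, 0.026], 0.54), ([0.436, 0.293, 0.026], 0.43), ([0.55, 0.183, 0.026], 0.41)]
tray_test [([0.473, -0.069, -0.001], 0.91)]
vial2 top [0.54759098 0.17729861 0.045     ]
test rect [ 0.4668 -0.0355  0.014 ] (47.100704193115234, 33.16804504394531) 81.02737426757812
[13, 14, 14, 14, 148] [ 0.4994 -0.0196  0.004 ]
[34, 20, 9, 22, 119] [ 0.4722 -0.0729  0.004 ]
[14, 35, 19, 19, 282] [ 0.4354 -0.0296  0.004 ]
sample rect [ 0.464  -0.3167  0.014 ] (57.80149841308594, 46.75743103027344) 6.072456359863281
[35, 20, 25, 26, 495] [ 0.4609 -0.3486  0.004 ]
[13, 23, 14, 14, 151] [ 0.4695 -0.2705  0.004 ]
```

View pics/crop.png

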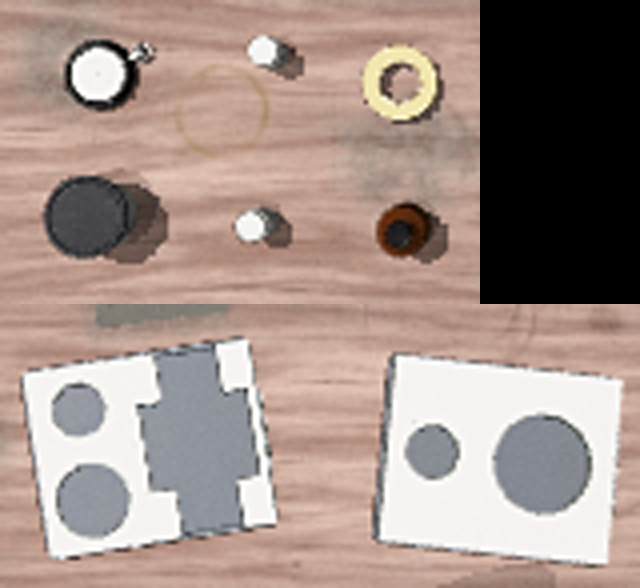

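>>> jog_arm(commands=[[80,2.4,3.2,0,-0.055],[80,2.4,3.2,0,-0.055],[80,2.4,3.2,0,-0.055],[80,2.4,3.2,0,-0.055],[80,2.4,3.2,0,-0.055],[80,2.4,3.2,0,-0.055],[80,2.4,3.2,0,-0.055],[80,2.4,3.2,0,-0.055]])

```text
t: 1.82
tcp_pos: [0.4528, -0.3121, 0.2319]
tool_rot: [1.0, -0.024, -0.001, 0.005]
force: [0.7, -0.3, 0.2]
finger_gap: 0.798
```

>>> jog_arm(commands=[[80,0,4.1,0,0],[80,0,4.1,0,0],[80,0,4.1,0,0],[80,0,4.1,0,0],[80,0,4.1,0,0],[80,0,4.1,0,0],[80,0,4.1,0,0],[80,0,4.1,0,0]])

```text
t: 2.48
tcp_pos: [0.4584, 0.0203, 0.234]
tool_rot: [1.0, -0.025, 0.005, 0.008]
force: [-0.1, -0.7, -0.2]
finger_gap: 0.8
```

>>> jog_arm(commands=[[80,0,4.1,0,0],[80,0,4.1,0,0],[80,0,4.1,0,0],[80,0,4.1,0,0],[80,0,4,0,0.025],[80,0,0,0,0.025],[80,0,0,0,0]])

```text
t: 3.07
tcp_pos: [0.4566, 0.2372, 0.2362]
tool_rot: [1.0, 0.006, 0.009, 0.006]
force: [-0.6, 0.3, -0.3]
finger_gap: 0.798
```

```bash
python3 - <<'E'
from h import *
s=manip.sense(); print(s['tcp_pos'],s['tool_rot'])
p=snapshot('wrist'); save(p,'w1')
for n in NAMES[2:7]:
    print(n,[(np.round(d['centre'],3).tolist(),round(d['score'],2)) for d in models.pinpoint(p,n)[:3]])
E
```

```text
[0.4565689  0.23720274 0.236194  ] [0.99992501 0.00607707 0.00909373 0.005508  ]
cup_mid [([0.437, 0.295, 0.026], 0.87)]
vial_1_mid [([0.429, 0.187, 0.027], 0.55)]
dropper_mid [([0.426, 0.088, 0.042], 0.63)]
stopwatch_mid [([0.538, 0.3, 0.009], 0.65)]
tape_roll_mid [([0.527, 0.097, 0.009], 0.59)]
```

View pics/w1.png

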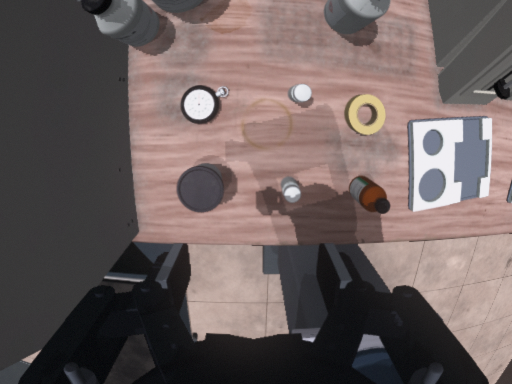

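>>> jog_arm(commands=[[100,-0.8,2.0,-3,0],[100,-0.6,2.0,-3,0],[100,-0.4,1.7,-3,0],[100,0,0,-2,0],[100,0,0,-1,0],[100,0,0,0,0]])

```text
t: 3.87
tcp_pos: [0.445, 0.2856, 0.1149]
tool_rot: [1.0, -0.007, 0.014, 0.005]
force: [0.2, -0.0, 0.3]
finger_gap: 0.999
```

>>> jog_arm(commands=[[100,-0.5,0.6,-2,0],[100,-0.3,0.4,-2,0],[100,0,0,-2,0],[100,0,0,0,0]])

```text
t: 4.2
tcp_pos: [0.4414, 0.2926, 0.0558]
tool_rot: [1.0, -0.011, 0.017, 0.004]
force: [-0.3, -0.6, -0.3]
finger_gap: 0.995
```

>>> jog_arm(commands=[[100,-0.6,0.5,-1.5,0.01],[100,0,0,-1.4,0.01],[100,0,0,0,0],[40,0,0,0,0],[40,0,0,0,0],[40,0,0,0,0],[40,0,0,0,0],[40,0,0,0,0]], squeeze=35)

```text
t: 4.87
tcp_pos: [0.4441, 0.2958, 0.0353]
tool_rot: [1.0, -0.006, 0.024, 0.001]
force: [0.7, -0.8, 0.3]
finger_gap: 0.608
```

>>> jog_arm(commands=[[40,0,0,0,0],[40,0,0,0,0]])

```text
t: 5.03
tcp_pos: [0.4447, 0.296, 0.0364]
tool_rot: [1.0, -0.006, 0.024, 0.001]
force: [0.4, -0.6, 0.0]
finger_gap: 0.608
```

>>> jog_arm(commands=[[40,0,0,0,0]])

```text
t: 5.12
tcp_pos: [0.4448, 0.296, 0.0367]
tool_rot: [1.0, -0.006, 0.025, 0.001]
force: [-0.7, 0.1, -0.2]
finger_gap: 0.611
```

>>> jog_arm(commands=[[40,0,0,2.5,0],[40,0,0,3.5,0],[40,0,-1,4,0],[40,0,-3,2.5,0],[40,0,-4,1,0],[40,0,-4.1,0,0],[40,0,-4.1,0,0],[40,0,-4.1,0,0]])

```text
t: 5.78
tcp_pos: [0.444, 0.093, 0.1769]
tool_rot: [1.0, 0.003, 0.027, 0.001]
force: [1.3, -0.3, -0.8]
finger_gap: 0.61
```

>>> jog_arm(commands=[[40,0,-4.1,0,0],[40,0,-4.1,0,0],[40,0,-4.1,0,0],[40,0,-4.1,0,0],[40,0,-4.1,0,0],[40,0,-4.1,0,0],[40,0,-4.1,0,0],[40,0,-4.1,0,0]])

```text
t: 6.45
tcp_pos: [0.439, -0.2408, 0.1779]
tool_rot: [1.0, 0.003, 0.028, 0.001]
force: [1.5, 0.4, 0.0]
finger_gap: 0.611
```

>>> jog_arm(commands=[[40,1,-3.6,0,-0.02],[40,1,-3.6,-1,-0.02],[40,0.6,-3,-2,-0.02],[40,0,0,-2,0],[40,0,0,-1,0],[40,0,0,0,0]])

```text
t: 6.95
tcp_pos: [0.4652, -0.3619, 0.1163]
tool_rot: [0.999, -0.035, 0.031, 0.007]
force: [-0.4, 1.0, -0.2]
finger_gap: 0.612
```

```bash
cat >> h.py <<'E'
def look(cams,names,f='pinpoint'):
    s=manip.sense(); print('tcp',s['tcp_pos'].round(4),'rot',np.round(s['tool_rot'],3),'t',s['t'])
    for c in cams:
        p=snapshot(c); save(p,f"{c}_{s['t']:.1f}")
        for n in names: print(c,n,[(np.round(d['centre'],3).tolist(),round(d['score'],2)) for d in getattr(models,f)(p,n)[:3]])
E
python3 -c "
from h import *
look(['top','wrist','scene'],['cup_mid','tray_sample'])"
```

```text
tcp [ 0.4652 -0.3619  0.1163] rot [ 0.999 -0.035  0.031  0.007] t 6.95
top cup_mid [([0.462, -0.365, 0.111], 0.41)]
top tray_sample [([0.461, -0.312, 0.0], 0.88)]
wrist cup_mid [([0.465, -0.357, 0.114], 0.72)]
wrist tray_sample [([0.47, -0.315, 0.002], 0.88)]
scene cup_mid []
scene tray_sample [([0.472, -0.073, -0.003], 0.24)]
```

>>> jog_arm(commands=[[40,-0.3,0.9,-2,0],[40,-0.2,0.6,-2,0],[40,0,0,-1.5,0],[40,0,0,-0.3,0]])

```text
t: 7.73
tcp_pos: [0.4641, -0.3476, 0.0647]
tool_rot: [0.999, -0.033, 0.037, 0.013]
force: [0.3, -0.0, -0.8]
finger_gap: 0.613
```

>>> jog_arm(commands=[[40,-0.1,0,-1.6,0],[40,-0.1,0,-0.9,0],[40,-0.1,0,-0.1,0]])

```text
t: 7.98
tcp_pos: [0.4623, -0.3479, 0.0392]
tool_rot: [0.999, -0.032, 0.037, 0.014]
force: [1.0, 0.7, -0.4]
finger_gap: 0.609
```

>>> jog_arm(commands=[[40,0,0,-0.2,0],[100,0,0,0,0],[100,0,0,0,0],[100,0,0,0,0]])

```text
t: 8.32
tcp_pos: [0.4634, -0.3494, 0.0394]
tool_rot: [0.999, -0.032, 0.039, 0.015]
force: [0.5, -0.2, 0.2]
finger_gap: 0.992
```

>>> jog_arm(commands=[[100,0,0,2,0],[100,0,0,4,0],[100,0,0,4,0.08],[100,0,2,3,0.12],[100,0,4,0,0.125],[100,0,4.1,0,0.125],[100,0,4.1,0,0.125],[100,0,4.1,0,0.125]])

```text
t: 8.98
tcp_pos: [0.4673, -0.1729, 0.1818]
tool_rot: [0.948, 0.314, 0.048, 0.011]
force: [0.8, 0.5, -0.2]
finger_gap: 1.003
```

```bash
python3 -c "
from h import *
look(['top'],['cup_mid'])
print(manip.sense()['q'])"
```

```text
tcp [ 0.4673 -0.1729  0.1818] rot [0.948 0.314 0.048 0.011] t 8.9833
top cup_mid [([0.461, -0.35, 0.03], 0.61)]
[-0.61307852  0.40141004  1.86693041  0.08984801  0.80689876  0.25510534]
```

>>> jog_arm(commands=[[70,0,2.2,0,0.125],[70,0,2.2,0,0.125],[70,0,2.2,0,0.125],[70,0,2.2,0,0.125],[70,0,2.2,0,0.125],[70,0,2.2,0,0.125],[70,0,2.2,0,0.125],[70,0,2.2,0,0.125]])

```text
t: 9.75
tcp_pos: [0.4702, 0.0074, 0.1866]
tool_rot: [0.681, 0.73, 0.051, -0.008]
force: [0.0, 0.3, -0.6]
finger_gap: 0.701
```

>>> jog_arm(commands=[[50,0.7,2,0,0.125],[50,0.7,2,0,0.125],[50,0.7,2,0,0.125],[50,0.7,2,0,0.125],[50,0.7,2,0,0.125],[50,0.7,2,0,0.125],[50,0.7,2,0,0.125],[50,0.7,2,0,0.125]])

```text
t: 10.42
tcp_pos: [0.532, 0.1705, 0.1909]
tool_rot: [0.247, 0.968, 0.042, -0.026]
force: [-0.4, 0.5, 0.1]
finger_gap: 0.501
```

>>> jog_arm(commands=[[50,0.5,0.5,-1,0.125],[50,0.5,0.4,-2,0.125],[50,0.5,0.3,-2,0.125],[50,0.2,0.2,-2,0.125],[50,0,0,0,0]])

```text
t: 10.83
tcp_pos: [0.5582, 0.1879, 0.1228]
tool_rot: [-0.001, 0.999, 0.037, -0.028]
force: [-0.2, 0.4, -0.1]
finger_gap: 0.501
```

```bash
python3 -c "
from h import *
look(['top','wrist'],['vial_2_mid','stopwatch_mid'])
print(manip.sense()['q'])"
```

```text
tcp [0.5582 0.1879 0.1228] rot [-0.001  0.999  0.037 -0.028] t 10.8333
top vial_2_mid []
top stopwatch_mid [([0.535, 0.302, 0.008], 0.55)]
wrist vial_2_mid [([0.556, 0.182, 0.022], 0.83)]
wrist stopwatch_mid [([0.539, 0.302, 0.008], 0.88)]
[ 0.09390966  0.62571304  1.5952955   0.09668029  0.96469023 -1.53254272]
```

>>> jog_arm(commands=[[50,-0.4,-0.3,-3,0],[50,-0.4,-0.3,-3,0],[50,0,0,-2.5,0],[50,0,0,-1.2,0],[50,0,0,-0.5,0]])

```text
t: 11.55
tcp_pos: [0.5576, 0.181, 0.0318]
tool_rot: [0.004, 0.999, 0.039, -0.014]
force: [-0.2, -0.2, 0.4]
finger_gap: 0.505
```

>>> jog_arm(commands=[[50,-0.5,0.1,-1.4,0],[50,-0.4,0,-0.5,0],[15,-0.1,0,-0.1,0],[15,-0.05,0,-0.05,0],[15,-0.05,0,-0.05,0],[15,-0.05,0,-0.05,0]], squeeze=30)

```text
t: 12.05
tcp_pos: [0.5493, 0.1818, 0.0144]
tool_rot: [0.006, 0.999, 0.039, -0.01]
force: [0.1, -0.4, -0.2]
finger_gap: 0.241
```

>>> jog_arm(commands=[[15,0,0,3,0],[15,0,0,4,0],[15,0,-1,4,0],[15,-0.5,-3,1.5,0.02],[15,-1,-4,0,0.02],[15,-1,-4,0,0.02],[15,-1,-4,0,0.02],[15,-1,-4,0,0.02]])

```text
t: 12.72
tcp_pos: [0.5081, -0.0176, 0.1514]
tool_rot: [-0.054, 0.998, 0.037, -0.002]
force: [0.2, -0.4, -1.2]
finger_gap: 0.238
```

```bash
python3 -c "
from h import *
look(['top','wrist','scene'],['vial_2_mid','tray_test'])"
```

```text
tcp [ 0.5081 -0.0176  0.1514] rot [-0.054  0.998  0.037 -0.002] t 12.7167
top vial_2_mid []
top tray_test [([0.474, -0.07, -0.0], 0.92), ([0.528, 0.092, 0.01], 0.7)]
wrist vial_2_mid [([0.508, -0.019, 0.157], 0.83)]
wrist tray_test [([0.469, -0.068, 0.004], 0.67)]
scene vial_2_mid [([0.51, -0.018, 0.16], 0.44)]
scene tray_test [([0.471, -0.073, 0.001], 0.97)]
```

>>> jog_arm(commands=[[15,-0.6,-0.1,-3,0],[15,-0.5,-0.1,-3,0],[15,-0.3,0,-3,0],[15,-0.2,0,-2,0],[15,-0.1,0,-0.5,0]])

```text
t: 13.58
tcp_pos: [0.4961, -0.0111, 0.0341]
tool_rot: [-0.06, 0.998, 0.035, 0.003]
force: [-0.6, 0.2, -0.9]
finger_gap: 0.243
```

>>> jog_arm(commands=[[15,0.2,-0.8,-0.3,0],[15,0.1,-0.2,-0.8,0],[15,0,0,-0.3,0]])

```text
t: 13.83
tcp_pos: [0.4997, -0.0194, 0.019]
tool_rot: [-0.063, 0.997, 0.035, 0.002]
force: [0.3, 0.5, -0.1]
finger_gap: 0.238
```

>>> jog_arm(commands=[[45,0,0,0,0],[45,0,0,0,0],[45,0,0,2,0],[45,0,0,4,0],[45,0,0,4,0],[45,-0.5,2,3,-0.01],[45,-1,4,0,-0.02],[45,-1,4,0,-0.02]])

```text
t: 14.5
tcp_pos: [0.4833, 0.0751, 0.1599]
tool_rot: [-0.031, 0.999, 0.033, 0.013]
force: [-0.1, 0.9, -0.6]
finger_gap: 0.448
```

>>> jog_arm(commands=[[45,-1.2,3.8,0,-0.02],[45,-1.2,3.8,0,-0.02],[45,-0.8,2.5,0,-0.02],[45,0,0,-2,0],[45,0,0,0,0]])

```text
t: 14.92
tcp_pos: [0.4502, 0.1864, 0.1487]
tool_rot: [-0.002, 0.999, 0.034, 0.023]
force: [-0.3, -0.7, -0.5]
finger_gap: 0.454
```

```bash
python3 -c "
from h import *
look(['top','wrist'],['vial_1_mid'])"
```

```text
tcp [0.4502 0.1864 0.1487] rot [-0.002  0.999  0.034  0.023] t 14.9167
top vial_1_mid [([0.476, -0.068, -0.001], 0.72)]
wrist vial_1_mid [([0.432, 0.186, 0.027], 0.92)]
```

>>> jog_arm(commands=[[45,-1,0,-2,0],[45,-0.9,0,-3,0],[45,-0.4,0,-3,0],[45,-0.2,0,-2.5,0],[45,-0.1,0,-0.8,0]])

```text
t: 15.53
tcp_pos: [0.4384, 0.1805, 0.0414]
tool_rot: [0.005, 0.999, 0.035, 0.038]
force: [-0.4, -0.3, -0.4]
finger_gap: 0.452
```

>>> jog_arm(commands=[[45,-0.6,0.6,-1.5,0],[45,-0.5,0.2,-1,0],[45,-0.2,0,-0.4,0],[12,-0.1,0,-0.1,0],[12,-0.05,0,-0.05,0],[12,-0.05,0,-0.05,0],[12,-0.05,0,-0.05,0]])

```text
t: 16.12
tcp_pos: [0.4296, 0.1834, 0.0094]
tool_rot: [0.011, 0.998, 0.035, 0.041]
force: [0.4, 0.4, -0.0]
finger_gap: 0.24
```

>>> jog_arm(commands=[[35,0,0,0,0],[35,0,0.2,0.4,0],[35,0,0.1,0.3,0],[12,0,0,0,0],[12,-0.05,0,-0.05,0],[12,-0.05,0,-0.05,0]])

```text
t: 16.62
tcp_pos: [0.4316, 0.1867, 0.0186]
tool_rot: [0.011, 0.998, 0.035, 0.045]
force: [0.3, -0.7, 2.9]
finger_gap: 0.238
```

>>> jog_arm(commands=[[12,0,0,3,0],[12,0,0,4,0],[12,0,-0.5,4,-0.08],[12,0.3,-2,3,-0.125],[12,0.4,-2.5,1,-0.125],[12,0.4,-2.5,0,-0.125],[12,0.4,-2.5,0,-0.125],[12,0.3,-2.5,0,-0.125]])

```text
t: 17.28
tcp_pos: [0.4456, 0.0601, 0.1723]
tool_rot: [0.358, 0.932, 0.021, 0.05]
force: [0.1, 0.1, -0.3]
finger_gap: 0.242
```

>>> jog_arm(commands=[[12,0.2,-2.5,0,-0.125],[12,0.2,-2.5,0,-0.125],[12,0.2,-2.5,0,-0.125],[12,0.2,-2.5,0,-0.125],[12,0.2,-2.5,0,-0.125],[12,0.2,-2.5,0,-0.125],[12,0.2,-2.5,0,-0.125],[12,0.2,-2.5,0,-0.125]])

```text
t: 17.95
tcp_pos: [0.4574, -0.1477, 0.1713]
tool_rot: [0.761, 0.646, -0.006, 0.052]
force: [0.1, -0.2, 0.9]
finger_gap: 0.244
```

>>> jog_arm(commands=[[12,0.3,-1.6,0,-0.125],[12,0.2,-1.6,0,-0.125],[12,0.2,-1.6,0,-0.125],[12,0.2,-1.6,0,-0.125],[12,0.2,-1.6,0,-0.125],[12,0.1,-1.4,0,-0.125],[12,0,-1,0,-0.125],[12,0,-1,0,-0.125]])

```text
t: 18.62
tcp_pos: [0.4665, -0.2684, 0.168]
tool_rot: [0.978, 0.202, -0.031, 0.04]
force: [-1.0, 0.4, 0.1]
finger_gap: 0.243
```

>>> jog_arm(commands=[[12,0,-0.3,-1,-0.125],[12,0,0,-1,-0.125],[12,0,0,-2,-0.125],[12,0,0,-2,-0.06],[12,0,0,-1,0]])

```text
t: 19.03
tcp_pos: [0.4682, -0.2753, 0.0968]
tool_rot: [0.999, -0.017, -0.036, 0.035]
force: [-0.3, 0.7, 0.4]
finger_gap: 0.241
```

```bash
python3 -c "
from h import *
look(['top','wrist'],['vial_1_mid','tray_sample'])"
```

```text
tcp [ 0.4682 -0.2753  0.0968] rot [ 0.999 -0.017 -0.036  0.035] t 19.0333
top vial_1_mid []
top tray_sample [([0.461, -0.313, -0.0], 0.56)]
wrist vial_1_mid [([0.466, -0.277, 0.106], 0.89)]
wrist tray_sample [([0.469, -0.316, 0.002], 0.63), ([0.459, -0.349, 0.03], 0.48)]
```

>>> jog_arm(commands=[[12,0.2,0.5,-2.5,0],[12,0.1,0.4,-2,0],[12,0,0.1,-1.2,0],[12,0,0,-0.3,0]])

```text
t: 19.67
tcp_pos: [0.4771, -0.269, 0.0448]
tool_rot: [0.999, -0.015, -0.028, 0.041]
force: [-0.1, 1.1, -1.2]
finger_gap: 0.239
```

>>> jog_arm(commands=[[12,-0.4,0.1,-1.2,0],[12,-0.4,0.1,-0.7,0],[12,0,0,-0.3,0]])

```text
t: 19.92
tcp_pos: [0.471, -0.2682, 0.025]
tool_rot: [0.999, -0.014, -0.026, 0.043]
force: [-0.1, -0.1, -0.8]
finger_gap: 0.24
```

Released from here, the vial drops about 1–2 mm. I'll open, lift, and check.

>>> jog_arm(commands=[[40,0,0,-0.15,0],[40,-0.05,0,-0.05,0],[40,0,0,2,0],[40,0,0,4,0],[40,0,0,4,0],[40,0,2,3,0],[60,-0.2,4,0,0],[60,-0.2,4,0,0]])

```text
t: 20.58
tcp_pos: [0.4713, -0.176, 0.1632]
tool_rot: [0.998, -0.019, -0.019, 0.048]
force: [0.4, -0.3, -0.1]
finger_gap: 0.598
```

>>> jog_arm(commands=[[60,-0.2,4.1,0,0],[60,-0.2,4.1,0,0],[60,-0.4,4.1,0,0],[60,-0.6,4.1,0,0],[60,-0.6,4.1,0,0],[60,-0.6,4,0,0],[60,0,0,0,0]])

```text
t: 21.17
tcp_pos: [0.4472, 0.0789, 0.1725]
tool_rot: [0.999, -0.02, -0.008, 0.049]
force: [-0.2, -0.1, -0.0]
finger_gap: 0.601
```

```bash
python3 -c "
from h import *
look(['top'],['vial_1_mid','vial_2_mid','cup_mid','dropper_mid'])
look(['wrist','scene'],['dropper_mid','vial_1_mid'])"
```

```text
tcp [0.4472 0.0789 0.1725] rot [ 0.999 -0.02  -0.008  0.049] t 21.1667
top vial_1_mid [([0.473, -0.27, 0.028], 0.47)]
top vial_2_mid [([0.499, -0.016, 0.027], 0.58)]
top cup_mid [([0.462, -0.348, 0.031], 0.61)]
top dropper_mid []
tcp [0.4499 0.0719 0.1721] rot [ 0.998 -0.024 -0.007  0.051] t 21.4167
wrist dropper_mid [([0.428, 0.089, 0.043], 0.98)]
wrist vial_1_mid [([0.471, -0.27, 0.031], 0.81)]
scene dropper_mid [([0.428, 0.09, 0.043], 0.92)]
scene vial_1_mid [([0.531, 0.093, 0.007], 0.35)]
```

>>> jog_arm(commands=[[85,-1.2,1,-2,0.02],[85,-1,0.7,-2,0.02],[85,-0.3,0.3,-1.5,0],[85,0,0,0,0]])

```text
t: 22.05
tcp_pos: [0.4269, 0.09, 0.1163]
tool_rot: [0.999, -0.006, -0.003, 0.051]
force: [-0.0, -0.6, -0.3]
finger_gap: 0.85
```

>>> jog_arm(commands=[[85,-0.3,0,-2.5,0],[85,-0.3,0,-2.5,0],[85,-0.3,0,-2,0],[85,-0.2,0,-0.5,0]])

```text
t: 22.38
tcp_pos: [0.4213, 0.0887, 0.0417]
tool_rot: [0.999, -0.007, 0.002, 0.051]
force: [0.7, -0.6, 0.4]
finger_gap: 0.846
```

>>> jog_arm(commands=[[85,0.6,0,-1,0],[85,0.3,0,-0.5,0],[30,0,0,-0.1,0],[30,-0.05,0,-0.05,0],[30,-0.05,0,-0.05,0],[30,-0.05,0,-0.05,0],[30,-0.05,0,-0.05,0],[30,-0.05,0,-0.05,0]])

```text
t: 23.05
tcp_pos: [0.4316, 0.0873, 0.0262]
tool_rot: [0.999, -0.008, 0.005, 0.051]
force: [-0.0, 0.4, 0.2]
finger_gap: 0.41
```

>>> jog_arm(commands=[[30,0,0,2.5,0],[30,0,0,3.5,0],[30,0,-0.5,3,0],[30,0,-3,0,0],[30,0.1,-3.5,0,0],[30,0.1,-3.5,0,0],[30,0,-1.8,0,0],[30,0,0,0,0]])

```text
t: 23.72
tcp_pos: [0.4319, -0.0389, 0.1214]
tool_rot: [0.999, -0.004, 0.006, 0.052]
force: [0.3, -0.7, -0.7]
finger_gap: 0.411
```

```bash
python3 -c "
from h import *
look(['top','wrist','scene'],['dropper_mid'])"
```

```text
tcp [ 0.4319 -0.0389  0.1214] rot [ 0.999 -0.004  0.006  0.052] t 23.7167
top dropper_mid []
wrist dropper_mid [([0.427, -0.033, 0.138], 0.63)]
scene dropper_mid [([0.431, -0.033, 0.137], 0.69)]
```

>>> jog_arm(commands=[[30,0.3,0.5,-2.5,0],[30,0.2,0.3,-2,0],[30,0,0.1,-1.5,0],[30,0,0,0,0]])

```text
t: 24.35
tcp_pos: [0.4377, -0.0216, 0.0599]
tool_rot: [0.999, 0.003, 0.007, 0.052]
force: [0.2, 0.3, -0.2]
finger_gap: 0.416
```

>>> jog_arm(commands=[[30,0,-0.7,-1,0],[30,0,-0.3,-1,0],[30,-0.05,0,-0.6,0],[30,0,0,-0.2,0]])

```text
t: 24.68
tcp_pos: [0.4373, -0.0284, 0.0316]
tool_rot: [0.999, 0.006, 0.007, 0.052]
force: [-0.6, 0.3, -0.6]
finger_gap: 0.412
```

>>> jog_arm(commands=[[60,0,0,-0.05,0],[60,0,0,0,0],[60,0,0,2,0],[60,0,0,4,0],[60,0,0,4,0],[60,0.5,2,3,0.08],[60,0.5,3,0,0.125],[60,0.5,3,0,0.125]])

```text
t: 25.35
tcp_pos: [0.4531, 0.0527, 0.1704]
tool_rot: [0.984, 0.173, 0.017, 0.051]
force: [0.8, -0.2, -0.3]
finger_gap: 0.598
```

>>> jog_arm(commands=[[75,0.7,2.2,0,0.125],[75,0.7,2.2,0,0.125],[75,0.7,2.2,0,0.125],[75,0.7,2.2,0,0.125],[75,0.7,2.2,0,0.125],[75,0.7,2.2,0,0.125],[75,0.7,2.2,0,0.125],[75,0.7,2.2,0,0.125]])

```text
t: 26.02
tcp_pos: [0.508, 0.2416, 0.1802]
tool_rot: [0.779, 0.624, 0.045, 0.036]
force: [-0.7, -0.6, -0.4]
finger_gap: 0.751
```

```bash
python3 -c "
from h import *
look(['top','wrist'],['dropper_mid','vial_1_mid','stopwatch_mid'])"
```

```text
tcp [0.508  0.2416 0.1802] rot [0.779 0.624 0.045 0.036] t 26.0167
top dropper_mid [([0.435, -0.03, 0.044], 0.49), ([0.474, -0.068, 0.0], 0.3)]
top vial_1_mid [([0.473, -0.27, 0.03], 0.54)]
top stopwatch_mid [([0.535, 0.301, 0.008], 0.61)]
wrist dropper_mid []
wrist vial_1_mid []
wrist stopwatch_mid [([0.537, 0.3, 0.007], 0.94)]
```

>>> jog_arm(commands=[[75,0,0,0,0.125],[75,0,0,0,0.125],[75,0,0,0,0.125],[75,0,0,0,0.125],[75,0,0,0,0.125],[75,0,0,0,0.125],[75,0,0,0,0.125],[75,0,0,0,0.125]])

```text
t: 27.08
tcp_pos: [0.5049, 0.2325, 0.1795]
tool_rot: [0.387, 0.92, 0.055, 0.009]
force: [0.4, 0.5, -0.7]
finger_gap: 0.746
```

>>> jog_arm(commands=[[75,0,0,0,0.125],[75,0,0,0,0.125],[75,0,0,0,0.125],[75,0,0,0,0.125],[75,0,0,0,0.125],[75,0,0,0,0.125],[75,0,0,0,0.125],[75,0,0,0,0.125]])

```text
t: 27.75
tcp_pos: [0.5027, 0.2243, 0.1795]
tool_rot: [-0.101, 0.993, 0.051, -0.02]
force: [-0.6, -0.0, -0.7]
finger_gap: 0.751
```

>>> jog_arm(commands=[[75,0,0,0,0.125],[75,0,0,0,0.125],[75,0,0,0,0.125],[75,0,0,0,0.125],[75,0,0,3,0.125],[75,0,0,-3,0],[75,0,0,3,0],[75,0,0,-3,0]])

```text
t: 28.42
tcp_pos: [0.5055, 0.2178, 0.1779]
tool_rot: [-0.401, 0.914, 0.044, -0.044]
force: [2.4, 0.2, 1.7]
finger_gap: 0.749
```

>>> jog_arm(commands=[[75,0,0,4,0.125],[75,0,0,-4,0.125],[75,0,0,4,0],[75,0,0,-4,0],[75,0,0,4,0],[75,0,0,-4,0],[75,0,0,4,0],[75,0,0,-4,0]])

```text
t: 29.08
tcp_pos: [0.5001, 0.2117, 0.1633]
tool_rot: [-0.497, 0.849, 0.076, -0.161]
force: [1.7, -0.0, 2.7]
finger_gap: 0.748
```

>>> jog_arm(commands=[[75,0,0,0,0],[75,0,0,0,0],[75,0,0,0,0],[75,0,0,0,0],[75,0,0,0,0],[75,0,0,0,0],[75,0,0,0,0],[75,0,0,0,0]])

```text
t: 29.75
tcp_pos: [0.4983, 0.2085, 0.1659]
tool_rot: [-0.494, 0.851, 0.076, -0.161]
force: [0.5, -0.2, -0.6]
finger_gap: 0.754
```

>>> jog_arm(commands=[[75,0,0,-4,0],[75,0,0,0,0],[75,0,0,0,0]])

```text
t: 30.0
tcp_pos: [0.5006, 0.2093, 0.1287]
tool_rot: [-0.495, 0.851, 0.074, -0.157]
force: [-0.4, -0.3, -0.4]
finger_gap: 0.75
```

>>> jog_arm(commands=[[75,0,0,4,0],[75,0,0,0,0],[75,0,0,0,0]])

```text
t: 30.25
tcp_pos: [0.4993, 0.2092, 0.1702]
tool_rot: [-0.495, 0.851, 0.075, -0.16]
force: [-0.4, -0.1, -0.0]
finger_gap: 0.75
```

>>> jog_arm(commands=[[75,0,0,2,0],[75,0,0,2,0],[75,0,0,2,0],[75,0,0,0,0],[75,0,0,0,0]])

```text
t: 30.67
tcp_pos: [0.5007, 0.2099, 0.2426]
tool_rot: [-0.496, 0.852, 0.073, -0.153]
force: [0.4, -0.4, -0.7]
finger_gap: 0.75
```

>>> jog_arm(commands=[[75,0,0,-2,0],[75,0,0,-2,0],[75,0,0,-2,0],[75,0,0,0,0],[75,0,0,0,0]])

```text
t: 31.08
tcp_pos: [0.5014, 0.2102, 0.185]
tool_rot: [-0.497, 0.852, 0.071, -0.149]
force: [-0.1, -0.0, 0.4]
finger_gap: 0.749
```

>>> jog_arm(commands=[[75,0,0,0,-0.125],[75,0,0,0,-0.125],[75,0,0,0,-0.125],[75,0,0,0,-0.125],[75,0,0,0,-0.125],[75,0,0,0,-0.125],[75,0,0,0,-0.125],[75,0,0,0,-0.125]])

```text
t: 31.75
tcp_pos: [0.5049, 0.2121, 0.1916]
tool_rot: [-0.025, 0.986, 0.134, -0.092]
force: [-0.5, 0.5, -1.0]
finger_gap: 0.749
```

>>> jog_arm(commands=[[75,0,0,0,-0.125],[75,0,0,0,-0.125],[75,0,0,0,-0.125],[75,0,0,0,-0.125],[75,0,0,0,-0.125],[75,0,0,0,-0.125],[75,0,0,0,-0.125],[75,0,0,0,-0.125]])

```text
t: 32.42
tcp_pos: [0.5097, 0.2103, 0.2011]
tool_rot: [0.45, 0.878, 0.163, -0.011]
force: [-0.5, -0.5, -0.4]
finger_gap: 0.752
```

>>> jog_arm(commands=[[75,0,0,0,-0.125],[75,0,0,0,-0.125],[75,0,0,0,-0.125],[75,0,0,0,-0.125],[75,0,0,0,-0.125],[75,0,0,0,-0.125],[75,0,0,0,-0.125],[75,0,0,0,0]])

```text
t: 33.08
tcp_pos: [0.5104, 0.2106, 0.2106]
tool_rot: [0.767, 0.62, 0.158, 0.059]
force: [-0.0, -0.5, -0.2]
finger_gap: 0.75
```

>>> jog_arm(commands=[[75,0,0,4,0],[75,0,0,-4,0],[75,0,0,4,0],[75,0,0,-4,0],[75,0,0,0,0]])

```text
t: 33.5
tcp_pos: [0.5115, 0.2118, 0.2087]
tool_rot: [0.763, 0.628, 0.147, 0.051]
force: [-1.4, 0.1, -1.2]
finger_gap: 0.753
```

>>> jog_arm(commands=[[75,0,0,4,-0.05],[75,0,0,-4,-0.05],[75,0,0,4,-0.05],[75,0,0,-4,-0.05],[75,0,0,4,-0.05],[75,0,0,-4,-0.05],[75,0,0,4,0],[75,0,0,-4,0]])

```text
t: 34.17
tcp_pos: [0.5194, 0.2127, 0.212]
tool_rot: [0.853, 0.512, 0.092, 0.053]
force: [2.0, 0.1, 3.8]
finger_gap: 0.752
```

>>> jog_arm(commands=[[75,0,0,0,0]])

```text
t: 34.25
tcp_pos: [0.517, 0.212, 0.2061]
tool_rot: [0.853, 0.513, 0.085, 0.05]
force: [-1.5, 0.2, -0.6]
finger_gap: 0.749
```

>>> jog_arm(commands=[[75,0,0,4,0],[75,0,0,-4,0],[75,0,0,4,0],[75,0,0,-4,0],[75,0,0,4,0],[75,0,0,-4,0],[75,0,0,4,0],[75,0,0,-4,0]])

```text
t: 34.92
tcp_pos: [0.5234, 0.2132, 0.2108]
tool_rot: [0.851, 0.521, 0.048, 0.035]
force: [2.0, 0.3, 3.1]
finger_gap: 0.751
```

>>> jog_arm(commands=[[75,0,0,0,0]])

```text
t: 35.0
tcp_pos: [0.5206, 0.2123, 0.2057]
tool_rot: [0.851, 0.522, 0.042, 0.033]
force: [-1.3, -0.8, -1.6]
finger_gap: 0.749
```

>>> jog_arm(commands=[[75,0,0,4,0],[75,0,0,-4,0],[75,0,0,4,0],[75,0,0,-4,0],[75,0,0,4,0],[75,0,0,-4,0],[75,0,0,4,0],[75,0,0,-4,0]])

```text
t: 35.67
tcp_pos: [0.5254, 0.2134, 0.2114]
tool_rot: [0.849, 0.528, 0.013, 0.02]
force: [2.7, 0.2, 2.5]
finger_gap: 0.748
```

>>> jog_arm(commands=[[75,0,0,0,0.1],[75,0.2,1.2,0,0.125],[75,0.2,1.2,0,0.125],[75,0.2,1.2,0,0.125],[75,0.2,1.2,0,0.125],[75,0.2,1.2,0,0.125],[75,0.2,1.2,0,0.125],[75,0.2,1.2,0,0.125]])

```text
t: 36.33
tcp_pos: [0.5388, 0.2986, 0.2421]
tool_rot: [0.5, 0.865, 0.035, 0.02]
force: [-0.4, -0.2, 0.5]
finger_gap: 0.748
```

>>> jog_arm(commands=[[75,0,0,4,-0.05],[75,0,0,-4,-0.04],[75,0,0,4,0],[75,0,0,-4,0],[75,0,0,4,0],[75,0,0,-4,0],[75,0,0,4,0],[75,0,0,-4,0]])

```text
t: 37.0
tcp_pos: [0.5363, 0.3008, 0.2476]
tool_rot: [0.531, 0.847, 0.025, 0.011]
force: [3.0, 1.1, 2.8]
finger_gap: 0.749
```

>>> jog_arm(commands=[[75,0,0,-2,0],[75,0,0,-2,0],[75,0,0,-2,0],[75,0,0,-2,0],[75,0,0,0,0]])

```text
t: 37.42
tcp_pos: [0.5367, 0.3009, 0.1858]
tool_rot: [0.528, 0.849, 0.037, 0.018]
force: [-0.5, 0.6, -0.4]
finger_gap: 0.745
```

```bash
python3 - <<'E'
from h import *
s=manip.sense(); look(['wrist'],['stopwatch_mid'])
f=f"pics/wrist_{s['t']:.1f}.png"; im=cv2.imread(f); cv2.imwrite('pics/w2.png',im)
E
```

```text
tcp [0.5367 0.3009 0.1858] rot [0.528 0.849 0.037 0.018] t 37.4167
wrist stopwatch_mid [([0.539, 0.303, 0.008], 0.77)]
```

View pics/w2.png

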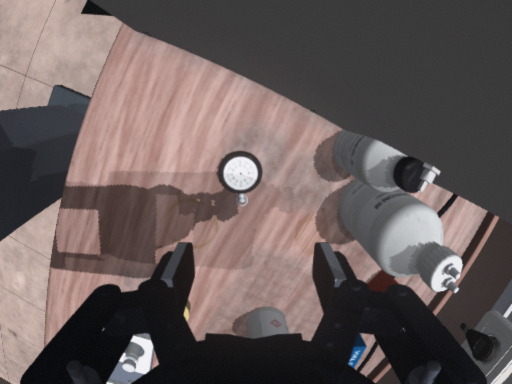

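>>> jog_arm(commands=[[72,0,0,-2.5,0],[72,0,0,-3.5,0],[72,0,0,-3.5,0],[72,0,0,-3,0],[72,0,0,-1,0],[72,0,0,0,0]])

```text
t: 38.02
tcp_pos: [0.5535, 0.3068, 0.0789]
tool_rot: [0.525, 0.848, 0.059, 0.037]
force: [1.0, 0.9, -0.3]
finger_gap: 0.72
```

```bash
python3 -c "
from h import *
look(['wrist','top'],['stopwatch_mid'])"
```

```text
tcp [0.5535 0.3068 0.0789] rot [0.525 0.848 0.059 0.037] t 38.0167
wrist stopwatch_mid [([0.538, 0.3, 0.007], 0.6)]
top stopwatch_mid [([0.536, 0.301, 0.009], 0.73), ([0.658, 0.116, 0.064], 0.33)]
```

>>> jog_arm(commands=[[72,0,0,4,0],[72,0,0,-4,0],[72,0,0,4,0],[72,0,0,-4,0],[72,0,0,4,0],[72,0,0,-4,0],[72,0,0,4,0],[72,0,0,-4,0]])

```text
t: 38.88
tcp_pos: [0.5462, 0.3054, 0.0665]
tool_rot: [0.527, 0.85, -0.002, -0.015]
force: [2.7, 0.4, 2.9]
finger_gap: 0.718
```

>>> jog_arm(commands=[[72,0,0,4,0],[72,0,0,-4,0],[72,0,0,4,0],[72,0,0,-4,0],[72,0,0,4,0],[72,0,0,-4,0],[72,0,0,4,0],[72,0,0,-4,0]])

```text
t: 39.55
tcp_pos: [0.5256, 0.2996, 0.0455]
tool_rot: [0.522, 0.841, -0.103, -0.099]
force: [2.4, 1.1, 3.1]
finger_gap: 0.72
```

>>> jog_arm(commands=[[72,0,0,2,0],[72,0,0,3,0],[72,0,0,3,0],[72,0,0,1,0],[72,0,0,0,0]])

```text
t: 39.97
tcp_pos: [0.5172, 0.2965, 0.1102]
tool_rot: [0.52, 0.837, -0.122, -0.115]
force: [0.0, -0.3, 0.1]
finger_gap: 0.721
```

>>> jog_arm(commands=[[72,4,0,0,0],[72,-4,0,0,0],[72,4,0,0,0],[72,-4,0,0,0],[72,0,0,0,0]])

```text
t: 40.38
tcp_pos: [0.508, 0.2905, 0.1032]
tool_rot: [0.518, 0.834, -0.139, -0.13]
force: [-0.8, -0.1, -0.2]
finger_gap: 0.722
```

>>> jog_arm(commands=[[72,0,0,2,-0.05],[72,0,-1,3,-0.125],[72,0,-1,3,-0.125],[72,0,-1,1,-0.125],[72,0,-1,0,-0.125],[72,0,-1,0,-0.125],[72,0,-1,0,-0.125],[72,0,-1,0,-0.125]])

```text
t: 41.05
tcp_pos: [0.5123, 0.2219, 0.2039]
tool_rot: [0.838, 0.515, -0.054, -0.172]
force: [0.4, -0.1, 0.0]
finger_gap: 0.721
```

>>> jog_arm(commands=[[72,0,-1,0,-0.125],[72,0,-1,0,-0.125],[72,0,-1,0,-0.125],[72,0,-1,0,-0.125],[72,0,-1,0,-0.125],[72,0,-1,0,-0.125],[72,0,-1,0,-0.125],[72,0,-1,0,-0.125]])

```text
t: 41.72
tcp_pos: [0.5229, 0.1337, 0.2155]
tool_rot: [0.983, 0.053, 0.048, -0.166]
force: [-0.9, 0.7, 0.1]
finger_gap: 0.721
```

>>> jog_arm(commands=[[72,0,-1,0,-0.125],[72,0,-1,0,-0.125],[72,0,-1,0,-0.125],[72,0,-1,0,-0.125],[72,0,-1,0,-0.125],[72,0,-1,0,-0.125],[72,0,0,0,-0.125],[72,0,0,0,0]])

```text
t: 42.38
tcp_pos: [0.5292, 0.0648, 0.2284]
tool_rot: [0.912, -0.367, 0.13, -0.127]
force: [-0.9, 0.0, -0.4]
finger_gap: 0.717
```

```bash
cat >> h.py <<'E'
def tilt():
    from scipy.spatial.transform import Rotation as R
    s=manip.sense(); r=R.from_quat(s['tool_rot']).as_matrix()
    print('tilt x,y',r[:2,2].round(3),'ang',np.arctan2(r[1,0],r[0,0]).round(3),'q',np.round(s['q'],2),s['tcp_pos'].round(3),s['t'])
E
python3 -c "
from h import *
tilt()"
```

```text
tilt x,y [0.331 0.135] ang -0.789 q [-0.2   0.31  1.92  0.34  0.64  1.88] [0.529 0.065 0.228] 42.3833
```

>>> jog_arm(commands=[[72,0,0,4,-0.06],[72,0,0,-4,-0.06],[72,0,0,4,-0.06],[72,0,0,-4,-0.06],[72,0,0,4,-0.06],[72,0,0,-4,-0.06],[72,0,0,4,0],[72,0,0,-4,0]])

```text
t: 43.05
tcp_pos: [0.5395, 0.0639, 0.2325]
tool_rot: [0.84, -0.523, 0.117, -0.086]
force: [3.1, 0.3, 3.0]
finger_gap: 0.719
```

>>> jog_arm(commands=[[72,0,0,4,0],[72,0,0,-4,0],[72,0,0,4,0],[72,0,0,-4,0],[72,0,0,4,0],[72,0,0,-4,0],[72,0,0,4,0],[72,0,0,-4,0]])

```text
t: 43.72
tcp_pos: [0.5504, 0.0633, 0.2291]
tool_rot: [0.854, -0.515, 0.045, -0.054]
force: [3.5, 0.1, 2.2]
finger_gap: 0.718
```

```bash
python3 -c "
from h import *
tilt()"
```

```text
tilt x,y [0.132 0.046] ang -1.087 q [-0.12  0.39  1.71  0.08  0.92  2.49] [0.55  0.063 0.229] 43.7167
```

>>> jog_arm(commands=[[72,-0.3,0,4,0],[72,-0.3,0,-4,0],[72,-0.3,0,4,0],[72,-0.3,0,-4,0],[72,-0.3,0,4,0],[72,-0.3,0,-4,0],[72,0,0,4,0],[72,0,0,-4,0]])

```text
t: 44.38
tcp_pos: [0.5463, 0.0628, 0.2283]
tool_rot: [0.862, -0.504, -0.038, -0.022]
force: [2.6, 1.0, 2.1]
finger_gap: 0.717
```

>>> jog_arm(commands=[[72,0,0,0,0.08],[72,0,1,0,0.125],[72,0,1,0,0.125],[72,0,1,0,0.125],[72,0,1,0,0.125],[72,0,1,0,0.125],[72,0,1,0,0.125],[72,0,1,0,0.125]])

```text
t: 45.05
tcp_pos: [0.5506, 0.1328, 0.2218]
tool_rot: [0.998, -0.047, -0.047, -0.001]
force: [-0.2, -1.0, -0.2]
finger_gap: 0.72
```

>>> jog_arm(commands=[[72,0,1,0,0.125],[72,0,1,0,0.125],[72,0,1,0,0.125],[72,0,1,0,0.125],[72,0,1,0,0.125],[72,0,1,0,0.125],[72,0,1,0,0.125],[72,0,1,0,0.125]])

```text
t: 45.72
tcp_pos: [0.5569, 0.2188, 0.2294]
tool_rot: [0.898, 0.438, -0.036, 0.016]
force: [0.1, 0.2, 0.5]
finger_gap: 0.719
```

>>> jog_arm(commands=[[72,0,1,0,0.125],[72,0,1,0,0.125],[72,0,1,0,0.125],[72,0,1,0,0.125],[72,0,1,0,0.125],[72,0,1,0,0.125],[72,0,1,0,0.1],[72,0,1,0,0.1]])

```text
t: 46.38
tcp_pos: [0.5618, 0.3059, 0.2375]
tool_rot: [0.591, 0.806, -0.017, 0.028]
force: [-0.4, -0.2, 0.4]
finger_gap: 0.721
```

```bash
python3 -c "
from h import *
tilt()"
```

```text
tilt x,y [ 0.025 -0.061] ang 1.876 q [ 0.36  0.55  1.38 -0.07  1.21  0.07] [0.562 0.306 0.238] 46.3833
```

>>> jog_arm(commands=[[72,-0.6,0,-2,0.06],[72,-0.6,-0.1,-2.5,0.06],[72,-0.6,-0.1,-2.5,0],[72,-0.5,0,-2.5,0],[72,-0.4,0,-2.5,0],[72,-0.3,0,-2.5,0],[72,-0.2,0,-1.5,0],[72,0,0,0,0]])

```text
t: 47.05
tcp_pos: [0.5365, 0.3109, 0.0832]
tool_rot: [0.522, 0.852, -0.002, 0.034]
force: [-0.9, 0.1, -1.0]
finger_gap: 0.719
```

```bash
python3 - <<'E'
from h import *
tilt(); s=manip.sense(); look(['wrist'],['stopwatch_mid'])
im=cv2.imread(f"pics/wrist_{s['t']:.1f}.png"); cv2.imwrite('pics/w3.png',im)
E
```

```text
tilt x,y [ 0.056 -0.039] ang 2.042 q [ 0.37  0.7   1.58 -0.08  0.82 -0.05] [0.537 0.311 0.083] 47.05
tcp [0.5365 0.3109 0.0832] rot [ 0.522  0.852 -0.002  0.034] t 47.05
wrist stopwatch_mid [([0.536, 0.3, 0.007], 0.62)]
```

View pics/w3.png

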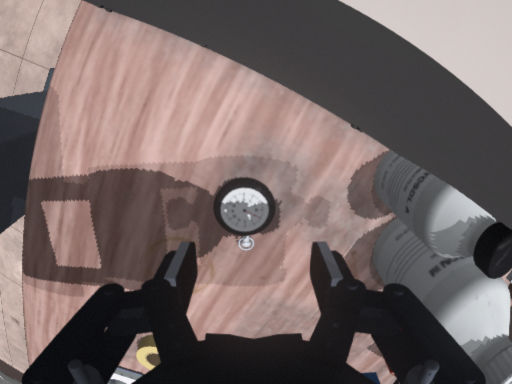

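>>> jog_arm(commands=[[72,-0.2,-0.4,-1.5,0],[72,-0.2,-0.4,-1.5,0],[72,-0.2,-0.2,-1.5,0],[72,-0.2,0,-1,0],[72,-0.1,0,-0.3,0]])

```text
t: 47.57
tcp_pos: [0.5409, 0.3053, 0.0377]
tool_rot: [0.52, 0.853, 0.01, 0.043]
force: [-0.4, 0.2, -0.2]
finger_gap: 0.717
```

>>> jog_arm(commands=[[72,-0.4,-0.4,-1,0],[72,-0.2,-0.2,-1,0],[72,-0.1,0,-0.8,0],[72,-0.05,0,-0.2,0]])

```text
t: 47.9
tcp_pos: [0.538, 0.3013, 0.0109]
tool_rot: [0.519, 0.854, 0.015, 0.047]
force: [-0.9, 0.0, -0.2]
finger_gap: 0.72
```

>>> jog_arm(commands=[[72,-0.15,0,-0.6,0],[72,-0.05,0,-0.3,0],[45,-0.05,0,-0.1,0],[45,-0.05,0,-0.05,0],[45,-0.05,0,-0.05,0],[45,-0.05,0,-0.05,0]], squeeze=40)

```text
t: 48.4
tcp_pos: [0.5364, 0.3023, 0.0009]
tool_rot: [0.518, 0.854, 0.017, 0.049]
force: [0.0, -1.6, 0.5]
finger_gap: 0.511
```

>>> jog_arm(commands=[[45,0,0,0,0],[45,0,0,1,0],[45,0,0,2,0],[45,0,0,2,0],[45,0,0,0,0]])

```text
t: 48.82
tcp_pos: [0.5343, 0.3021, 0.0517]
tool_rot: [0.518, 0.854, 0.015, 0.047]
force: [0.3, 1.0, -0.9]
finger_gap: 0.516
```

```bash
python3 - <<'E'
from h import *
tilt(); s=manip.sense(); look(['wrist','scene'],['stopwatch_mid'])
a=cv2.imread(f"pics/wrist_{s['t']:.1f}.png"); b=cv2.imread(f"pics/scene_{s['t']:.1f}.png")[200:300,110:260]
b=cv2.resize(b,None,fx=2,fy=3.84); cv2.imwrite('pics/w4.png',np.hstack([a[:,50:450],b]))
E
```

```text
tilt x,y [ 0.096 -0.023] ang 2.049 q [ 0.36  0.74  1.64 -0.09  0.68 -0.05] [0.534 0.302 0.052] 48.8167
tcp [0.5343 0.3021 0.0517] rot [0.518 0.854 0.015 0.047] t 48.8167
wrist stopwatch_mid [([0.534, 0.302, 0.06], 0.86), ([0.527, 0.095, 0.012], 0.58)]
scene stopwatch_mid [([0.532, 0.297, 0.056], 0.45)]
```

View pics/w4.png

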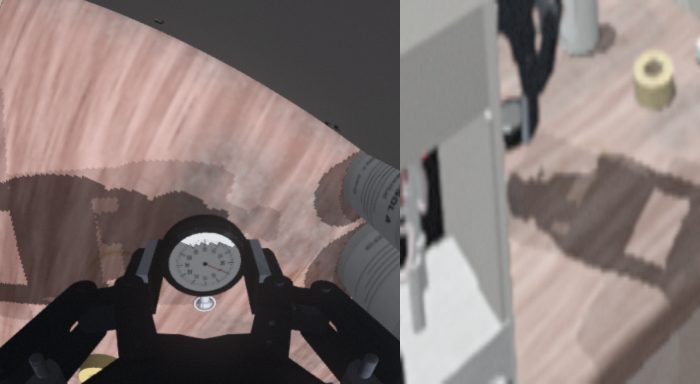

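>>> jog_arm(commands=[[45,0,0,3,0],[45,0,-0.5,4,0],[45,-0.2,-2,3,-0.03],[45,-0.4,-3.8,1,-0.03],[45,-0.5,-4,0,-0.03],[45,-0.5,-4,0,-0.03],[45,-0.5,-4,0,-0.03],[45,-0.5,-4,0,-0.03]])

```text
t: 49.68
tcp_pos: [0.5005, 0.0768, 0.1522]
tool_rot: [0.59, 0.806, 0.005, 0.041]
force: [1.3, -1.1, -0.4]
finger_gap: 0.511
```

>>> jog_arm(commands=[[45,-0.5,-4,0,-0.03],[45,-0.5,-4,0,-0.03],[45,-0.5,-4,0,-0.03],[45,-0.5,-3.5,0,-0.02],[45,-0.5,-1.5,0,0],[45,0,0,0,0]])

```text
t: 50.18
tcp_pos: [0.4698, -0.1061, 0.147]
tool_rot: [0.639, 0.768, 0.0, 0.038]
force: [-0.3, 0.4, -1.2]
finger_gap: 0.513
```

```bash
python3 - <<'E'
from h import *
tilt(); look(['wrist','top'],['stopwatch_mid','tray_test'])
E
```

```text
tilt x,y [ 0.058 -0.048] ang 1.753 q [-0.44  0.45  1.92 -0.03  0.7  -0.6 ] [ 0.47  -0.106  0.147] 50.1833
tcp [ 0.4698 -0.1061  0.147 ] rot [0.639 0.768 0.    0.038] t 50.1833
wrist stopwatch_mid [([0.473, -0.108, 0.152], 0.71)]
wrist tray_test [([0.471, -0.068, 0.002], 0.91)]
top stopwatch_mid []
top tray_test [([0.476, -0.067, 0.003], 0.93)]
```

>>> jog_arm(commands=[[45,0.3,0.3,-2,0],[45,0.3,0.3,-2.5,0],[45,0,0.2,-2.5,0],[45,0,0,-2,0],[45,0,0,-1,0],[45,0,0,0,0]])

```text
t: 50.98
tcp_pos: [0.4817, -0.0857, 0.0463]
tool_rot: [0.63, 0.775, 0.003, 0.043]
force: [0.3, 0.2, -0.7]
finger_gap: 0.509
```

>>> jog_arm(commands=[[45,-0.4,-1,-0.5,0],[45,-0.3,-0.4,-1,0],[45,0,0,-0.6,0],[45,0,0,0,0]])

```text
t: 51.32
tcp_pos: [0.4766, -0.0959, 0.0255]
tool_rot: [0.627, 0.778, 0.003, 0.043]
force: [-0.8, 0.2, -0.6]
finger_gap: 0.515
```

>>> jog_arm(commands=[[45,-0.05,-0.3,-0.9,0],[45,-0.05,-0.1,-0.7,0],[45,-0.05,0,-0.3,0]])

```text
t: 51.57
tcp_pos: [0.4774, -0.0995, 0.0072]
tool_rot: [0.626, 0.779, 0.004, 0.046]
force: [-0.4, 0.3, -0.4]
finger_gap: 0.516
```

>>> jog_arm(commands=[[45,-0.05,0,-0.15,0],[66,-0.05,0,0,0],[66,-0.05,0,0,0],[66,0,0,0,0],[66,0,0,1.5,0],[66,0,0,3,0],[66,0,0,4,0],[66,0,0,4,0]])

```text
t: 52.23
tcp_pos: [0.4705, -0.0974, 0.1273]
tool_rot: [0.626, 0.779, 0.002, 0.037]
force: [0.4, -0.1, 0.5]
finger_gap: 0.66
```

>>> jog_arm(commands=[[66,0,-2,3,0],[66,0,-4,2,0],[66,0,-4,1,0],[66,0,-4,0,0],[66,-1,-4,0,0],[66,-2,-3,0,0],[66,-2,-3,0,0],[66,0,0,0,0]])

```text
t: 52.9
tcp_pos: [0.4217, -0.3466, 0.2051]
tool_rot: [0.622, 0.781, 0.001, 0.053]
force: [0.5, 0.5, -0.7]
finger_gap: 0.658
```

```bash
python3 - <<'E'
from h import *
s=manip.sense()
look(['top','scene'],['stopwatch_mid','dropper_mid','vial_1_mid','vial_2_mid','cup_mid','tape_roll_mid','bottle_mid'])
a=cv2.imread(f"pics/top_{s['t']:.1f}.png")[185:256,130:410]; b=cv2.imread(f"pics/scene_{s['t']:.1f}.png")[150:260,180:400]
a=cv2.resize(a,None,fx=2.8,fy=2.8,interpolation=2); b=cv2.resize(b,None,fx=3.55,fy=3.55,interpolation=2)
w=min(a.shape[1],b.shape[1]); cv2.imwrite('pics/f1.png',np.vstack([a[:,:w],b[:,:w]]))
E
```

```text
tcp [ 0.4217 -0.3466  0.2051] rot [0.622 0.781 0.001 0.053] t 52.9
top stopwatch_mid [([0.477, -0.099, 0.011], 0.51)]
top dropper_mid [([0.436, -0.03, 0.047], 0.66)]
top vial_1_mid [([0.474, -0.102, 0.014], 0.69), ([0.471, -0.27, 0.03], 0.54)]
top vial_2_mid [([0.498, -0.018, 0.028], 0.37)]
top cup_mid [([0.46, -0.35, 0.033], 0.62)]
top tape_roll_mid [([0.439, -0.03, 0.046], 0.74), ([0.529, 0.089, 0.01], 0.48)]
top bottle_mid [([0.658, 0.118, 0.063], 0.61)]
scene stopwatch_mid [([0.503, -0.018, 0.026], 0.65), ([0.479, -0.103, 0.014], 0.57)]
scene dropper_mid [([0.435, -0.027, 0.049], 0.79), ([0.471, -0.071, -0.002], 0.63)]
scene vial_1_mid []
scene vial_2_mid [([0.501, -0.021, 0.025], 0.48)]
scene cup_mid []
scene tape_roll_mid [([0.53, 0.091, 0.009], 0.68)]
scene bottle_mid [([0.665, 0.122, 0.068], 0.6)]
```

View pics/f1.png

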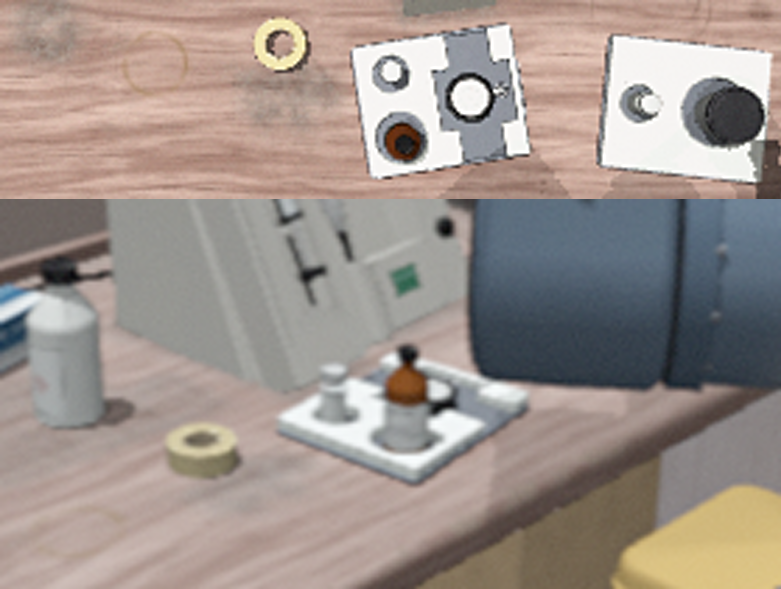

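```bash
python3 -c "
from h import *
print(workorder.sign_off())"
```

```text
the job is handed in; nothing more can be done
None
```

Both kits are made up and the job is handed in, at about 53 s of the 141 s allowed. The station gives no verdict on hand-in, so the results below are my own last camera checks.

| Thing | Where it ended up | Position in the tray's axes | Height of its point |
|---|---|---|---|
| Cup | sampling kit, cup well | about (-33, 0) mm | 31–33 mm |
| Vial | sampling kit, vial well | about (47, -2) mm | 30 mm |
| Other vial | timed-test kit, vial well | within about 3 mm of centre | 25–28 mm |
| Brown bottle | timed-test kit, bottle well | within about 3 mm of centre | 47–49 mm |
| Stopwatch | timed-test kit, bed | near (-30, 0) mm, face up, along the bed | 11–14 mm |

- **White bottle and tape roll:** they read within about 5 mm of where they first stood, roughly the networks' own error. The gripper was about 0.2 m up, touching nothing.
- **Checks that disagreed:** the networks gave a few false hits. The scene camera took the standing vial for the stopwatch, and the overhead camera took the brown bottle for the tape roll. The scene camera could not see the sampling tray, so the cup and its vial rest on the overhead view (with one wrist view of the vial).
- **Tool tilt:** the arm picked up an unplanned tilt of about 0.1 rad while moving, and about 0.36 rad at worst, with the gripper empty. I worked it back to under 0.1 rad before picking up the stopwatch. The vials and bottle were set down tilted by roughly 0.1 rad or less; in the last picture everything stands upright.

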